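# Make up the small drip filter on its cup

### The job

Two steel drip filters, a small and a large one, have come back from the wash in pieces; make up the small one ready for brewing, from the bottom up, letting go of each piece before you fetch the next. Stand the cup upright in the middle of the saucer, set the small filter level on the cup with its boss down in the mouth, lower the small press flat onto the floor of the filter, then put the small lid on, seated down on the rim. Leave the large filter, press and lid where they stand.

Things in the scene. Friction and masses are not known exactly. Their poses are not given: they have to be found in the camera images.
- cup: Green and white glazed coffee cup with one side handle. Round hollow bowl 64 mm across at the rim, mouth 56 mm inside, tapering to a 36 mm foot, 48 mm high, 0.13 kg. Origin on the underside, 12 mm off the bowl's axis: that axis passes through (0, +12 mm) of the cup's frame, z up. The handle reaches 44 mm to -y. Grip the bowl from above along the cup's x (55 to 64 mm wide).
- saucer: White ceramic saucer, 133 mm across, 15 mm high at the rim, loose, 0.3 kg. Flat round well 66 mm across in the middle, its surface 5 mm above the table. Origin at the centre of the underside, z up.
- filter_small: Smaller steel drip filter: open chamber 64 mm across, 60 mm inside, rim 49 mm and inner floor 13 mm above the underside. Flange 84 mm across at 8 to 11 mm, with two ears along y to 62 mm from the axis. Below it a boss, 40 mm across, 8 mm high, drops into a cup's mouth so that the flange lies on the rim. Origin: centre of the underside, z up. Grip round the chamber from above. 0.14 kg.
- press_small: Smaller filter press: flat perforated steel disc 51 mm across, 3 mm thick, with an upright 8 mm stem and a black knob (14 mm across, 35 to 50 mm above the underside). Origin at the centre of the disc's underside, z up. It goes inside the small chamber, disc down; its knob then stands 14 mm above the chamber's rim. 0.05 kg.
- lid_small: Smaller domed steel lid, 78 mm across, with a black knob (20 mm across, 36 to 47 mm above the lower edge). Hollow: the skirt is 74 mm across inside, 9 mm deep; its shoulder rests on the chamber's rim and the dome leaves room for the press's knob. Origin at the centre of its lower edge's plane, z up. It lies right way up. 0.07 kg.
- filter_large: The larger drip filter, not used: as the small one but with a chamber 88 mm across and 62 mm high, flange 108 mm across, ears to 74 mm from the axis. Origin at the centre of its underside.
- press_large: The larger press, not used: disc 75 mm across, black knob at the top 63 mm above the table. Origin at the centre of its underside.
- lid_large: The larger domed lid, not used: 102 mm across, 47 mm high with its black knob. Origin at the centre of the plane of its lower edge.
Things that resemble listed ones, but are neither listed nor needed, are in the scene too. What is shaped like the lid_small but orange or purple is not meant.

How it is judged (in metres and radians):
On the way, in this order (a step that is already met when the one before it is completed fails the run):
1. the cup stands upright in the saucer's well and is let go (x of saucer in the frame of cup between -0.012 and 0.012 m and y of saucer in the frame of cup between 0 and 0.024 m and z of cup in the frame of saucer between 0.002 and 0.008 m and angle between cup's own z axis and vertical below 0.08 rad and contact force between the fingers and cup below 0.3 N and linear speed of cup below 0.03 m/s), for 0.2 s.
2. the small filter sits level on the cup, its boss in the mouth, and is let go (x of saucer in the frame of cup between -0.012 and 0.012 m and y of saucer in the frame of cup between 0 and 0.024 m and z of cup in the frame of saucer between 0.002 and 0.008 m and angle between each of cup, filter_small's own z axis and vertical below 0.08 rad and x of filter_small in the frame of cup between -0.01 and 0.01 m and y of filter_small in the frame of cup between 0.002 and 0.022 m and z of filter_small in the frame of cup between 0.036 and 0.0435 m and contact force between the fingers and filter_small below 0.3 N and linear speed of filter_small below 0.03 m/s), for 0.2 s.
3. the small press lies flat on the small filter's floor and is let go (x of saucer in the frame of cup between -0.012 and 0.012 m and y of saucer in the frame of cup between 0 and 0.024 m and z of cup in the frame of saucer between 0.002 and 0.008 m and angle between each of cup, filter_small's own z axis and vertical below 0.08 rad and x of filter_small in the frame of cup between -0.01 and 0.01 m and y of filter_small in the frame of cup between 0.002 and 0.022 m and z of filter_small in the frame of cup between 0.036 and 0.0435 m and horizontal distance between press_small and filter_small below 0.007 m and z of press_small in the frame of filter_small between 0.01 and 0.0165 m and angle between the z axis of press_small and the z axis of filter_small, either way round below 0.08 rad and contact force between the fingers and press_small below 0.3 N and linear speed of press_small below 0.03 m/s), for 0.2 s.
4. the small lid is seated on the small filter's rim and is let go (x of saucer in the frame of cup between -0.012 and 0.012 m and y of saucer in the frame of cup between 0 and 0.024 m and z of cup in the frame of saucer between 0.002 and 0.008 m and angle between each of cup, filter_small's own z axis and vertical below 0.08 rad and x of filter_small in the frame of cup between -0.01 and 0.01 m and y of filter_small in the frame of cup between 0.002 and 0.022 m and z of filter_small in the frame of cup between 0.036 and 0.0435 m and horizontal distance between press_small and filter_small below 0.007 m and z of press_small in the frame of filter_small between 0.01 and 0.0165 m and angle between the z axis of each of press_small, lid_small and the z axis of filter_small, either way round below 0.08 rad and horizontal distance between lid_small and filter_small below 0.008 m and z of lid_small in the frame of filter_small between 0.037 and 0.0435 m and angle between lid_small's own z axis and vertical below 0.2 rad and contact force between the fingers and lid_small below 0.3 N and linear speed of lid_small below 0.03 m/s), for 0.2 s.
At the end, for the whole second after the job is handed in: Cup upright in the saucer's well (axis within 12 mm of centre), small filter level on it (within 10 mm of the cup's axis), small press flat on the filter's floor, small lid on its rim (within 8 mm), each seated to 3 mm, all released and at rest; large parts within 40 mm of their places (x of saucer in the frame of cup between -0.012 and 0.012 m and y of saucer in the frame of cup between 0 and 0.024 m and z of cup in the frame of saucer between 0.002 and 0.008 m and angle between each of cup, filter_small's own z axis and vertical below 0.08 rad and x of filter_small in the frame of cup between -0.01 and 0.01 m and y of filter_small in the frame of cup between 0.002 and 0.022 m and z of filter_small in the frame of cup between 0.036 and 0.0435 m and horizontal distance between press_small and filter_small below 0.007 m and z of press_small in the frame of filter_small between 0.01 and 0.0165 m and angle between the z axis of each of press_small, lid_small and the z axis of filter_small, either way round below 0.08 rad and horizontal distance between lid_small and filter_small below 0.008 m and z of lid_small in the frame of filter_small between 0.037 and 0.0435 m and angle between lid_small's own z axis and vertical below 0.2 rad and linear speed of each of cup, saucer, filter_small, press_small, lid_small below 0.01 m/s); the robot touches nothing.
It fails at once if the large filter is moved by more than 40 mm (distance of filter_large from where it was at the start of the episode above 0.04 m).
It fails at once if the large press is moved by more than 40 mm (distance of press_large from where it was at the start of the episode above 0.04 m).
It fails at once if the large lid is moved by more than 40 mm (distance of lid_large from where it was at the start of the episode above 0.04 m).
It also fails if it takes over 118 s, if anything falls off the work surface, if the arm or the gripper's body presses on something with over 40 N, if the wrist force passes 120 N, or if a joint passes its speed limit or range.

### The arm

A 6-joint arm with a two-finger parallel gripper is mounted at the origin on a cart in front of the work surface, level with it; the furniture and walls round the work are solid. World frame = base frame: x ahead of the robot, y to its left, z up, the work surface at z = 0. Lengths are in mm, angles in rad, forces in N, time in s.
With the tool pointing down it reaches from about 275 to 1000 mm from the base axis. Payload 8.4 kg.
Tool frame: the origin (TCP) lies midway between the tips of the shut fingers; the grasp point (between the pads) lies 19 mm behind it; z points along the fingers, y is the line along which they close (so a half turn about z gives the same grasp; the last joint's range is limited). The gripper opens to 85 mm and grips with 20 to 120 N. Pads are 22 mm wide; open, the fingers measure 114 mm over their backs; the gripper's body (76 mm by 85 mm) begins 54 mm behind the grasp point. The pads swing forward as they close: fully open they stand 13 mm farther back than shut.
Start: joints at [-1.179, 0.353, 1.633, -0, 1.155, -0.002], TCP at [239.811, -577.164, 231.281] pointing down, gripper open.
Joint ranges: [-2.63, 2.63], [-0.92, 2.1], [0.06, 2.66], [-1.3, 4.44], [0, 2.69], [-3.02, 3.02]. Speed limits (rad/s): [2.22, 2.22, 2.79, 3.14, 3.14, 3.14].

### API

Orientations are given as [roll, pitch, yaw] about the fixed x, y, z axes, in that order (R = Rz(yaw) Ry(pitch) Rx(roll)).
In Python, from rig import telemetry, optics, r gives the robot as it stands.
- The arm moves only by the tool play_rows, never from a script. Its arguments are lists of equal length, an entry for each row: "dp": the shift along the tool's x, y, z in units of 40 mm (1.0 is 40 mm), a list of three; "rot": the turn, a rotation vector about the tool's x, y, z in units of 6 degrees (1.0 is 6 degrees), a list of three. In form: {"dp": [[tx, ty, tz], ...], "rot": [[ax, ay, az], ...]}. A call has 1 to 5 rows; each row is the pose to reach, as a shift and turn from the pose commanded when the call began, along the tool's axes at that moment; what a row does not reach only later rows make up. A row lasts 1/12 s, in which the tool goes at most 41.7 mm and 7.16 degrees, less where a joint would pass 70% of its speed; a pose out of reach is approached as far as the arm can. A call with a gripper value outside its range is refused whole. "fingers" is the opening, from 0 (shut) to 1 (fully open), set as the call begins (left out, the last holds). The fingers move at their own pace and stop on an object; "grip_force" is the grip in N (left out, the last holds). Time passes only in rows, so rows that repeat a pose let the fingers close. It gives the time, the measured TCP pose, the force, the opening and the grip force at its end, in the units of the state.
- telemetry.sense(): the state, without advancing time (a new reading comes with each control period).
- optics.grab_frame(name): name is "scene" or "top" or "wrist"; returns a dict with "color" (420x560x3 uint8, red, green, blue), "mtx" (3x3 intrinsics, pixels), "R" (3x3) and "t" (3): a world point X has camera coordinates R X + t; the wrist camera has in their place "mount" (4x4, takes a point from camera to tool coordinates, whose origin is the TCP and whose axes are the flange's). Camera axes: x right, y down, z forward; pixel columns grow to the right and rows downward; lengths in mm; the calibration is good to about 2 mm. A picture is of the moment at which its call begins: read the wrist's pose just before it. There is no depth.
- r.sign_off(): hands the job in; it is judged then, once.
The state is a dict: "clock": time; "qpos": joint angles; "qvel": joint speeds; "joint_efforts": joint torques, N m; "eef_pos": TCP position; "tcp_rot": TCP orientation; "contact_force": force on the tool from outside, world axes, zero at the start; "wrist_torque": the same for the moment, N m; "opening": opening from 0.0 (shut) to 1.0 (fully open); "grasp_force": force on a finger pad.
Only numpy, scipy, OpenCV 4.12 (cv2) and the standard library are available. Lean on these libraries where they do the work, as an engineer would, in place of code of your own. Each camera call takes 0.05 s, during which the arm holds its last target. There are 200 camera calls.

## Working session

There is one attempt and no reset: what is moved stays moved. The work goes in short steps, Python scripts to look and compute and a tool call to move; the robot and the scene stay as the last step left them, time stands still between calls to the robot, and variables do not carry over. Pictures are saved under pics/ and viewed, at most 16 in all, crops included, and the job is handed in when it is done.

Besides the shell and the picture viewer there is one more tool, called after "Call:" by a JSON object that holds its "name" and its "arguments". play_rows: Moves the arm, as the interface text tells. Its arguments: {"type":"object","properties":{"dp":{"type":"array"},"rot":{"type":"array"},"fingers":{"type":"number"},"grip_force":{"type":"number"}},"required":["dp","rot"]}

```bash
ls; mkdir -p pics
python3 - <<'E'
from rig import telemetry, optics, r
import cv2
print(telemetry.sense())
for n in("scene","top"):
    f=optics.grab_frame(n); cv2.imwrite(f"pics/{n}0.png",f["color"][:,:,::-1]); print(n,f["mtx"],f["R"],f["t"])
E
```

```text
pics
{'clock': 0.0, 'qpos': array([-1.17937712e+00,  3.53663398e-01,  1.63413794e+00,  1.18268190e-05,
        1.15521430e+00, -2.45877749e-03]), 'qvel': array([-0.00014068,  0.00114181, -0.00088845, -0.00286728, -0.00115859,
       -0.00160724]), 'joint_efforts': array([ 1.15256866e-03, -6.05247402e+01, -3.42065442e+01, -7.46484739e-05,
        9.21894272e-03, -2.61381956e-05]), 'eef_pos': array([ 239.64244052, -576.70732549,  230.55053837]), 'tcp_rot': array([-3.14016970e+00, -1.43120995e-05,  3.93873191e-01]), 'contact_force': array([-0.09770913, -0.5712899 ,  0.26049994]), 'wrist_torque': array([-0.00874325,  0.00330276, -0.02292044]), 'grasp_force': 0.0, 'opening': 1.0016246958005843}
scene [[503.88467523   0.         281.80998987]
 [  0.         503.88467523 203.23528945]
 [  0.           0.           1.        ]] [[-0.53992139 -0.84134639  0.02492266]
 [-0.40808677  0.2357573  -0.88197714]
 [ 0.73617259 -0.48636893 -0.47063274]] [ 295.39106192  215.41253247 1050.56694101]
top [[465.19986843   0.         287.04469248]
 [  0.         465.19986843 208.36093678]
 [  0.           0.           1.        ]] [[ 0.0079093  -0.9998187   0.01732081]
 [-0.99320953 -0.00986522 -0.11592028]
 [ 0.11607014 -0.01628634 -0.99310749]] [  30.37840797  482.64611012 1039.38668398]
```

View pics/scene0.png

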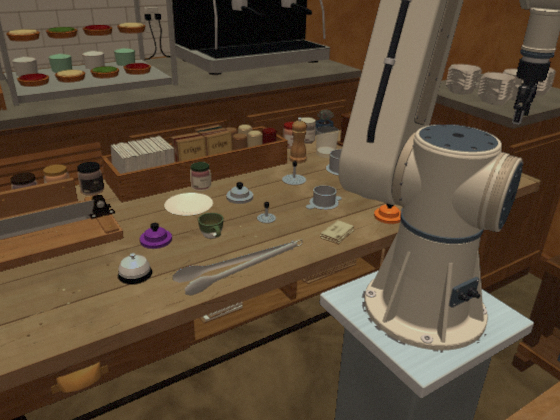

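View pics/top0.png

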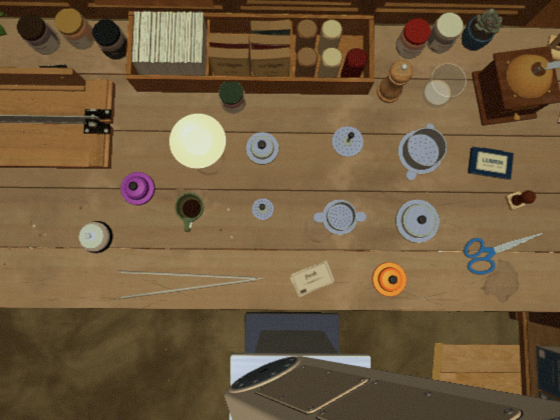

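The scene view shows the arm upright and all the parts on the counter. In the top view the parts are at: saucer (198,140), cup (189,208) with its handle down, small filter (341,217), small press (262,209), small lid (262,148). The large parts are at (423,150), (348,141) and (418,221).

```bash
cat > h.py <<'E'
import numpy as np, cv2
from rig import telemetry, optics, r
from scipy.spatial.transform import Rotation as Ro
def topcam(n="top"):
    f=optics.grab_frame(n); return f
def plane(f,uv,z):
    d=f["R"].T@np.linalg.inv(f["mtx"])@np.array([uv[0],uv[1],1.]); c=-f["R"].T@f["t"]
    return (c+d*(z-c[2])/d[2])
def wristcam():
    s=telemetry.sense(); f=optics.grab_frame("wrist")
    T=np.eye(4); T[:3,:3]=Ro.from_euler("xyz",s["tcp_rot"]).as_matrix(); T[:3,3]=s["eef_pos"]
    M=T@f["mount"]; f["R"]=M[:3,:3].T; f["t"]=-M[:3,:3].T@M[:3,3]; return f
def proj(f,X):
    X=np.atleast_2d(X); c=(f["R"]@X.T).T+f["t"]; p=(f["mtx"]@c.T).T; return p[:,:2]/p[:,2:]
def circ(x,y,z,rad,n=72):
    a=np.linspace(0,2*np.pi,n); return np.c_[x+rad*np.cos(a),y+rad*np.sin(a),np.full(n,z)]
def draw(img,f,x,y,z,rad,s=1,o=(0,0),col=(0,0,255)):
    p=(proj(f,circ(x,y,z,rad))-o+0.5)*s-0.5
    cv2.polylines(img,[np.round(p*8).astype(int)],True,col,1,cv2.LINE_AA,3)
def fit(f,x,y,rings,sr=12,w=1):
    "refine centre: rings=[(z,rad)], maximise mean radial gradient magnitude along projected circles"
    g=cv2.GaussianBlur(f["color"],(0,0),0.8).astype(np.float32)
    G=sum(np.hypot(cv2.Sobel(g[:,:,k],-1,1,0),cv2.Sobel(g[:,:,k],-1,0,1)) for k in range(3))
    best=None
    for st,rg in((2,sr),(0.5,2.5)):
        c0=(x,y) if best is None else best[1:]
        for dx in np.arange(-rg,rg+.1,st):
            for dy in np.arange(-rg,rg+.1,st):
                v=0
                for z,rad in rings:
                    p=proj(f,circ(c0[0]+dx,c0[1]+dy,z,rad)).astype(np.float32)
                    v+=np.minimum(cv2.remap(G,p[:,0].copy(),p[:,1].copy(),cv2.INTER_LINEAR),250).mean()
                if best is None or v>best[0]: best=(v,c0[0]+dx,c0[1]+dy)
    return np.round(best,1)
E
python3 - <<'E'
from h import *
f=topcam()
o=(120,110);s=3
img=cv2.resize(f["color"][110:260,120:386,::-1],None,fx=s,fy=s,interpolation=cv2.INTER_CUBIC)
for n,uv,z,rings in [("cup",(189,208),48,[(48,32),(48,28)]),("saucer",(198,140),15,[(15,66.5)]),("filt",(341,217),49,[(49,32),(49,30),(11,42)]),("press",(262,209),3,[(3,25.5)]),("lid",(262,148),0,[(2,39)])]:
    p=plane(f,uv,z); b=fit(f,p[0],p[1],rings); print(n,p.round(0),b)
    for z,rad in rings: draw(img,f,b[1],b[2],z,rad,s,o)
cv2.imwrite("pics/c1.png",img)
w=wristcam(); print(w["mount"].round(2),w["mtx"])
E
```

```text
cup [479. 255.  48.] [478.2 482.6 254.9]
saucer [644. 245.  15.] [250.  639.8 245.4]
filt [462. -86.  49.] [659.4 466.  -86.4]
press [483.  93.   3.] [250.  483.2  91. ]
lid [630.  95.   0.] [250.  630.1  95.2]
[[   0.     -0.95   -0.32   82.59]
 [   1.      0.     -0.     -0.21]
 [   0.     -0.32    0.95 -141.61]
 [   0.      0.      0.      1.  ]] [[335.94502735   0.         277.70606862]
 [  0.         335.94502735 208.62379021]
 [  0.           0.           1.        ]]
```

View pics/c1.png

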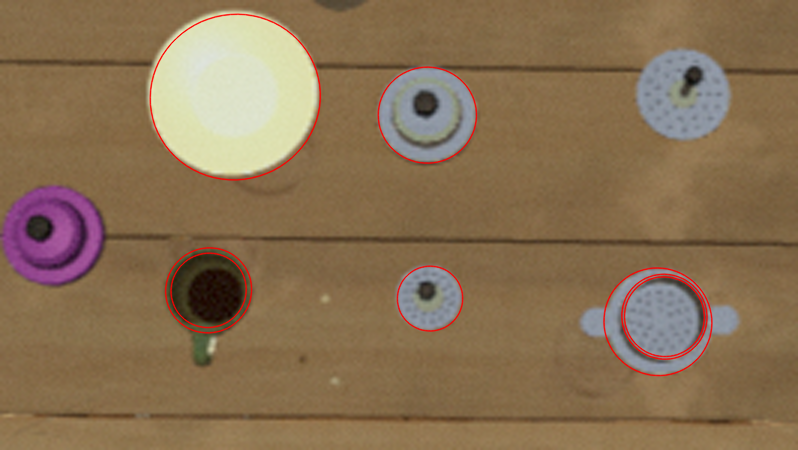

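Fits agree with the picture: the saucer, small lid, press, cup and small filter outlines all sit on the red circles. The cup handle points towards -x at pixel (203,355) in the crop. I'll move towards the cup with yaw 0.

Call:
{"name": "play_rows", "arguments": {"dp": [[0.6,-0.74,0],[1.2,-1.48,0],[1.8,-2.22,0],[2.4,-2.96,0],[3.0,-3.7,0]], "rot": [[0,0,0.75],[0,0,1.5],[0,0,2.25],[0,0,3.0],[0,0,3.76]], "fingers": 1}}

```text
clock: 0.62
eef_pos: [293.9, -392.7, 231.1]
tcp_rot: [-3.141, 0.0, -0.004]
contact_force: [1.3, 0.6, -0.4]
opening: 0.995
grasp_force: 0.0
```

Call:
{"name": "play_rows", "arguments": {"dp": [[0.25,-0.9,0],[0.5,-1.8,0],[0.75,-2.7,0],[1.0,-3.6,0],[1.25,-4.5,0]], "rot": [[0,0,0],[0,0,0],[0,0,0],[0,0,0],[0,0,0]]}}

```text
clock: 1.03
eef_pos: [343.8, -212.8, 231.4]
tcp_rot: [3.141, -0.0, -0.0]
contact_force: [0.9, 0.1, -0.3]
opening: 1.001
grasp_force: 0.0
```

Call:
{"name": "play_rows", "arguments": {"dp": [[0.25,-0.9,0],[0.5,-1.8,0],[0.75,-2.7,0],[1.0,-3.6,0],[1.25,-4.5,0]], "rot": [[0,0,0],[0,0,0],[0,0,0],[0,0,0],[0,0,0]]}}

```text
clock: 1.45
eef_pos: [393.9, -32.6, 231.5]
tcp_rot: [3.142, -0.001, 0.0]
contact_force: [0.9, 0.3, 0.5]
opening: 1.003
grasp_force: 0.0
```

Call:
{"name": "play_rows", "arguments": {"dp": [[0.25,-0.9,0.4],[0.5,-1.8,0.8],[0.75,-2.7,1.2],[1.0,-3.6,1.6],[1.25,-4.5,2.0]], "rot": [[0,0,0],[0,0,0],[0,0,0],[0,0,0],[0,0,0]]}}

```text
clock: 1.87
eef_pos: [443.9, 147.6, 150.6]
tcp_rot: [-3.141, -0.001, 0.0]
contact_force: [0.0, -0.6, 0.1]
opening: 0.998
grasp_force: 0.0
```

Call:
{"name": "play_rows", "arguments": {"dp": [[0.32,-0.9,0],[0.64,-1.8,0],[0.96,-2.68,0],[0.96,-2.68,0],[0.96,-2.68,0]], "rot": [[0,0,0],[0,0,0],[0,0,0],[0,0,0],[0,0,0]]}}

```text
clock: 2.28
eef_pos: [482.5, 254.5, 150.9]
tcp_rot: [3.142, 0.0, 0.003]
contact_force: [0.9, -0.6, -0.9]
opening: 0.995
grasp_force: 0.0
```

```bash
cat >> h.py <<'E'
def near(x,y,rings,name=None,sr=10):
    w=wristcam(); b=fit(w,x,y,rings,sr); s=telemetry.sense(); print("wrist fit",b,"eef",s["eef_pos"].round(1),"diff",np.round(b[1:]-s["eef_pos"][:2],1))
    if name:
        img=w["color"][:,:,::-1].copy()
        for z,rad in rings: draw(img,w,b[1],b[2],z,rad)
        cv2.imwrite(f"pics/{name}.png",img)
    return w,b
E
python3 - <<'E'
from h import *
near(482.6,254.9,[(48,32),(48,28)],"w_cup")
E
```

```text
wrist fit [455.1 482.1 255.4] eef [481.8 253.1 150.8] diff [0.3 2.3]
```

View pics/w_cup.png

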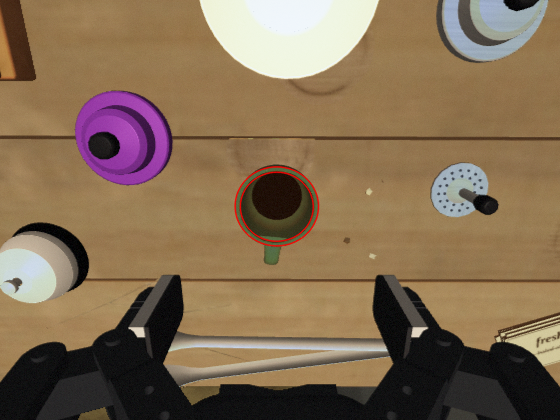

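The wrist view shows the cup rim centred at (277,205), between the open fingers, and the handle at (272,262). The fit agrees with the top camera to 1 mm. Lower and grip.

Call:
{"name": "play_rows", "arguments": {"dp": [[0,0,0.8],[0,0,1.6],[0,0,2.4],[0,0,3.0],[0,0,3.2]], "rot": [[0,0,0],[0,0,0],[0,0,0],[0,0,0],[0,0,0]]}}

```text
clock: 2.75
eef_pos: [479.6, 250.3, 20.2]
tcp_rot: [3.139, 0.005, -0.001]
contact_force: [-0.3, -1.6, 0.2]
opening: 1.002
grasp_force: 0.0
```

Call:
{"name": "play_rows", "arguments": {"dp": [[0,0,0],[0,0,0],[0,0,0],[0,0,0],[0,0,0]], "rot": [[0,0,0],[0,0,0],[0,0,0],[0,0,0],[0,0,0]], "fingers": 0, "grip_force": 25}}

```text
clock: 3.17
eef_pos: [482.9, 253.0, 24.6]
tcp_rot: [-3.141, -0.002, 0.0]
contact_force: [-0.6, -0.1, -0.5]
opening: 0.723
grasp_force: 27.5
```

Call:
{"name": "play_rows", "arguments": {"dp": [[0,0,0],[0,0,0],[0,0,0],[0,0,0],[0,0,0]], "rot": [[0,0,0],[0,0,0],[0,0,0],[0,0,0],[0,0,0]]}}

```text
clock: 3.58
eef_pos: [483.3, 253.2, 24.3]
tcp_rot: [-3.141, -0.002, 0.0]
contact_force: [2.0, -1.2, 7.5]
opening: 0.725
grasp_force: 28.0
```

Call:
{"name": "play_rows", "arguments": {"dp": [[0,0,-0.25],[0,0,-0.75],[0,0,-1.25],[0,0,-1.75],[0,0,-2.0]], "rot": [[0,0,0],[0,0,0],[0,0,0],[0,0,0],[0,0,0]]}}

```text
clock: 4.0
eef_pos: [482.8, 253.2, 105.9]
tcp_rot: [-3.14, -0.002, 0.0]
contact_force: [0.2, 0.1, -0.9]
opening: 0.722
grasp_force: 28.1
```

Call:
{"name": "play_rows", "arguments": {"dp": [[0.5,0,0],[1.0,0,0],[1.5,0.1,0],[1.8,0.2,0],[2.0,0.2,0]], "rot": [[0,0,0],[0,0,0],[0,0,0],[0,0,0],[0,0,0]]}}

```text
clock: 4.42
eef_pos: [563.0, 244.0, 103.1]
tcp_rot: [3.141, 0.0, -0.001]
contact_force: [0.0, -0.5, -1.0]
opening: 0.72
grasp_force: 28.1
```

Run:
```python
from h import *
f=topcam("scene"); w=wristcam(); print(telemetry.sense()["eef_pos"])
img=w["color"][:,:,::-1].copy()
draw(img,w,639.8,245.4,15,66.5); draw(img,w,639.8,245.4,5,33)
cv2.imwrite("pics/w_s.png",img)
```

```text
[562.74797869 244.49717019 103.02647715]
```

View pics/w_s.png

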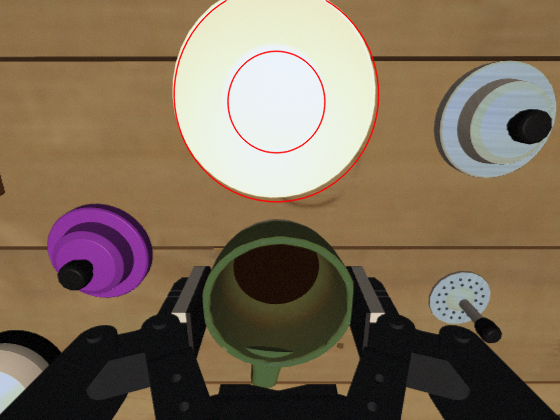

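The saucer well at (276,102) matches its projected circle to about 1 mm, and the cup hangs level in the fingers. Place it.

Call:
{"name": "play_rows", "arguments": {"dp": [[0.5,0,0],[1.0,-0.03,0],[1.5,-0.03,0],[1.85,-0.03,0],[1.96,-0.03,0]], "rot": [[0,0,0],[0,0,0],[0,0,0],[0,0,0],[0,0,0]]}}

```text
clock: 4.93
eef_pos: [641.4, 246.1, 103.0]
tcp_rot: [-3.142, -0.0, -0.0]
contact_force: [-0.6, -0.1, -1.0]
opening: 0.725
grasp_force: 28.1
```

Call:
{"name": "play_rows", "arguments": {"dp": [[0,0,0.5],[0,0,1.0],[0,0,1.5],[0,0,1.7],[0,0,1.75]], "rot": [[0,0,0],[0,0,0],[0,0,0],[0,0,0],[0,0,0]]}}

```text
clock: 5.35
eef_pos: [638.0, 245.6, 31.2]
tcp_rot: [3.14, 0.004, 0.0]
contact_force: [-0.1, 0.4, -1.5]
opening: 0.719
grasp_force: 28.1
```

Call:
{"name": "play_rows", "arguments": {"dp": [[0,0,0.02],[0,0,0.04],[0,0,0.06],[0,0,0.08],[0,0,0.08]], "rot": [[0,0,0],[0,0,0],[0,0,0],[0,0,0],[0,0,0]]}}

```text
clock: 5.77
eef_pos: [641.0, 246.1, 30.8]
tcp_rot: [-3.141, -0.001, 0.0]
contact_force: [0.0, -0.3, -1.5]
opening: 0.725
grasp_force: 28.1
```

Call:
{"name": "play_rows", "arguments": {"dp": [[0,0,0.02],[0,0,0.03],[0,0,0.04],[0,0,0.04],[0,0,0.04]], "rot": [[0,0,0],[0,0,0],[0,0,0],[0,0,0],[0,0,0]]}}

```text
clock: 6.18
eef_pos: [641.4, 246.1, 29.3]
tcp_rot: [-3.141, -0.002, 0.0]
contact_force: [0.3, -1.0, 5.7]
opening: 0.722
grasp_force: 28.5
```

Call:
{"name": "play_rows", "arguments": {"dp": [[0,0,0],[0,0,0],[0,0,0],[0,0,0],[0,0,0]], "rot": [[0,0,0],[0,0,0],[0,0,0],[0,0,0],[0,0,0]], "fingers": 1}}

```text
clock: 6.6
eef_pos: [640.4, 245.9, 28.3]
tcp_rot: [3.141, 0.0, -0.0]
contact_force: [0.1, -0.2, 0.8]
opening: 1.0
grasp_force: 0.0
```

Call:
{"name": "play_rows", "arguments": {"dp": [[0,0,-0.3],[0,0,-0.9],[0,0,-1.8],[0,0,-2.7],[0,0,-3.6]], "rot": [[0,0,0],[0,0,0],[0,0,0],[0,0,0],[0,0,0]]}}

```text
clock: 7.02
eef_pos: [640.3, 245.9, 174.7]
tcp_rot: [3.142, 0.0, 0.0]
contact_force: [1.0, 0.9, 0.1]
opening: 1.003
grasp_force: 0.0
```

Run:
```python
from h import *
w,b=near(641,245.5,[(53,32),(53,28)],"w_cup2",8)
f=topcam(); print(fit(f,641,245.5,[(53,32),(53,28)],8))
```

```text
wrist fit [470.3 642.  247.5] eef [644.  247.3 183.2] diff [-2.   0.2]
[280.4 651.5 235. ]
```

View pics/w_cup2.png

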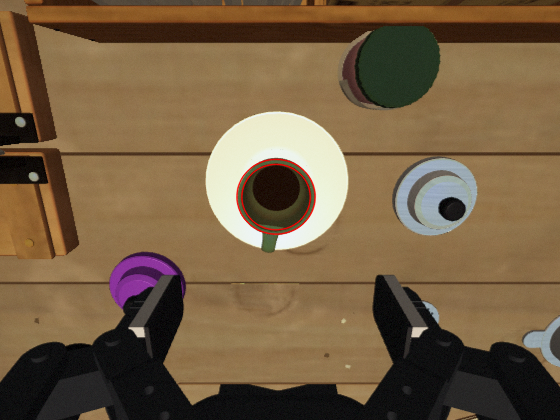

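The cup stands upright in the saucer, rim centred at (276,195), with the fingers clear. The top fit is occluded by the arm. Off to the small filter.

Call:
{"name": "play_rows", "arguments": {"dp": [[-0.44,0.83,0],[-0.88,1.66,0],[-1.32,2.49,0],[-1.76,3.32,0],[-2.2,4.15,0]], "rot": [[0,0,0],[0,0,0],[0,0,0],[0,0,0],[0,0,0]]}}

```text
clock: 7.53
eef_pos: [551.3, 78.7, 172.7]
tcp_rot: [3.142, -0.0, 0.001]
contact_force: [-0.3, -0.3, 0.3]
opening: 0.998
grasp_force: 0.0
```

Call:
{"name": "play_rows", "arguments": {"dp": [[-0.44,0.83,0.1],[-0.88,1.66,0.2],[-1.32,2.49,0.3],[-1.76,3.32,0.5],[-2.18,4.15,0.6]], "rot": [[0,0,0],[0,0,0],[0,0,0],[0,0,0],[0,0,0]]}}

```text
clock: 7.95
eef_pos: [463.9, -87.2, 148.3]
tcp_rot: [3.142, 0.0, 0.0]
contact_force: [0.6, -0.1, 0.2]
opening: 1.004
grasp_force: 0.0
```

Call:
{"name": "play_rows", "arguments": {"dp": [[0,0,0],[0,0,0],[0,0,0]], "rot": [[0,0,0],[0,0,0],[0,0,0]]}}

```text
clock: 8.2
eef_pos: [465.8, -86.1, 148.9]
tcp_rot: [-3.141, -0.001, -0.001]
contact_force: [0.8, 0.7, 0.9]
opening: 0.999
grasp_force: 0.0
```

Run:
```python
from h import *
w,b=near(466,-86,[(49,32),(49,30),(11,42)],"w_f")
f=topcam();print(fit(f,641,245.5,[(53,32),(53,28)],8),fit(f,641,245,[(15,66.5)],6))
```

```text
wrist fit [604.  465.5 -89. ] eef [466.1 -85.6 148.9] diff [-0.6 -3.4]
[492.4 645.  248.5] [250. 641. 245.]
```

View pics/w_f.png

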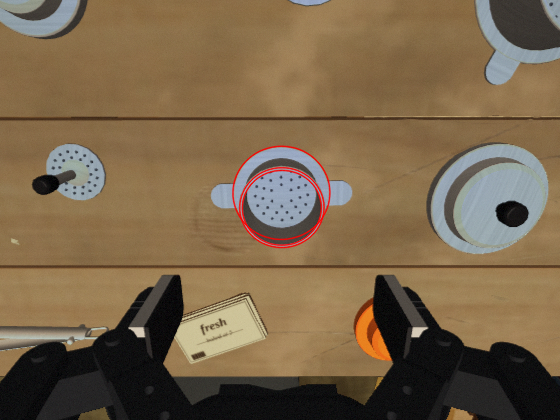

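The small filter is centred at (282,207) between the fingers, with its ears left and right. I'll shift 1.5 mm, lower and grip.

Call:
{"name": "play_rows", "arguments": {"dp": [[0,0.04,0.8],[0,0.04,1.6],[0,0.04,2.4],[0,0.04,3.0],[0,0.04,3.2]], "rot": [[0,0,0],[0,0,0],[0,0,0],[0,0,0],[0,0,0]]}}

```text
clock: 8.72
eef_pos: [464.1, -86.2, 17.6]
tcp_rot: [-3.141, 0.004, 0.002]
contact_force: [-0.6, -0.3, 0.4]
opening: 1.003
grasp_force: 0.0
```

Call:
{"name": "play_rows", "arguments": {"dp": [[0,0,0],[0,0,0],[0,0,0],[0,0,0],[0,0,0]], "rot": [[0,0,0],[0,0,0],[0,0,0],[0,0,0],[0,0,0]], "fingers": 0, "grip_force": 30}}

```text
clock: 9.13
eef_pos: [466.3, -87.7, 21.7]
tcp_rot: [3.141, -0.002, 0.0]
contact_force: [-0.8, -0.0, -2.2]
opening: 0.743
grasp_force: 34.0
```

Call:
{"name": "play_rows", "arguments": {"dp": [[0,0,0],[0,0,0],[0,0,0]], "rot": [[0,0,0],[0,0,0],[0,0,0]]}}

```text
clock: 9.38
eef_pos: [465.9, -87.8, 21.1]
tcp_rot: [3.141, -0.001, -0.0]
contact_force: [-0.9, 0.6, 6.9]
opening: 0.744
grasp_force: 34.8
```

Call:
{"name": "play_rows", "arguments": {"dp": [[0,0,-0.25],[0,0,-0.9],[0,0,-1.8],[0,0,-2.7],[0,0,-3.6]], "rot": [[0,0,0],[0,0,0],[0,0,0],[0,0,0],[0,0,0]]}}

```text
clock: 9.8
eef_pos: [464.6, -87.5, 166.4]
tcp_rot: [-3.141, 0.001, -0.0]
contact_force: [1.2, -0.6, -1.1]
opening: 0.741
grasp_force: 34.0
```

Call:
{"name": "play_rows", "arguments": {"dp": [[0.29,-0.92,0],[0.58,-1.84,0],[0.87,-2.76,0],[1.16,-3.68,0],[1.45,-4.6,0]], "rot": [[0,0,0],[0,0,0],[0,0,0],[0,0,0],[0,0,0]]}}

```text
clock: 10.22
eef_pos: [523.4, 98.0, 165.4]
tcp_rot: [-3.142, -0.0, -0.0]
contact_force: [0.9, 0.1, -2.1]
opening: 0.742
grasp_force: 34.0
```

Call:
{"name": "play_rows", "arguments": {"dp": [[0.29,-0.92,0],[0.58,-1.84,0],[0.87,-2.76,0],[1.15,-3.5,0],[1.15,-3.74,0]], "rot": [[0,0,0],[0,0,0],[0,0,0],[0,0,0],[0,0,0]]}}

```text
clock: 10.63
eef_pos: [571.0, 250.2, 165.3]
tcp_rot: [-3.14, -0.002, 0.002]
contact_force: [0.3, -0.1, -0.6]
opening: 0.74
grasp_force: 34.0
```

Call:
{"name": "play_rows", "arguments": {"dp": [[0,0,0],[0,0,0],[0,0,0]], "rot": [[0,0,0],[0,0,0],[0,0,0]]}}

```text
clock: 10.88
eef_pos: [568.7, 244.7, 164.5]
tcp_rot: [3.141, 0.001, -0.0]
contact_force: [0.6, -0.4, -2.0]
opening: 0.747
grasp_force: 34.0
```

```bash
sed -i 's/,250).mean/,600).mean/' h.py
python3 - <<'E'
from h import *
near(641.5,246,[(53,32),(53,28)],"w_c3",8)
w=wristcam(); s=telemetry.sense()["eef_pos"]
print("filter in hand",fit(w,s[0],s[1],[(s[2]+28,32),(s[2]+28,30)],8), "saucer",fit(w,641,245.5,[(15,66.5)],6))
E
```

```text
wrist fit [823.8 641.5 247.5] eef [568.8 244.5 164.6] diff [72.7  3. ]
filter in hand [888.3 570.  244.5] saucer [600. 642. 247.]
```

View pics/w_c3.png

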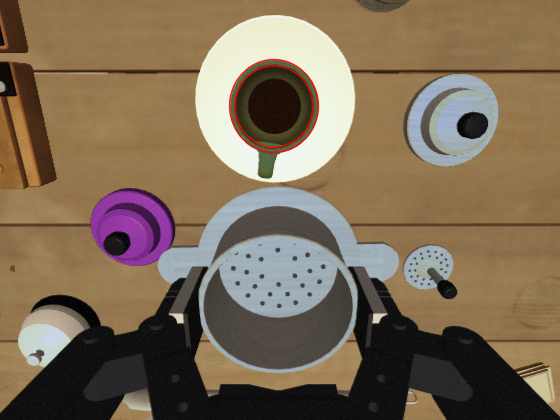

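The cup rim is at (274,104) inside the saucer, and the held filter is level at (278,302). The relative shift is (71.5, 3) mm.

Call:
{"name": "play_rows", "arguments": {"dp": [[0.5,0,0],[1.0,-0.07,0],[1.5,-0.07,0],[1.79,-0.07,0],[1.79,-0.07,0]], "rot": [[0,0,0],[0,0,0],[0,0,0],[0,0,0],[0,0,0]]}}

```text
clock: 11.4
eef_pos: [643.2, 247.4, 164.7]
tcp_rot: [-3.141, -0.002, -0.002]
contact_force: [-0.6, -1.0, -0.9]
opening: 0.74
grasp_force: 34.0
```

Call:
{"name": "play_rows", "arguments": {"dp": [[0,0,0.6],[0,0,1.2],[0,0,1.8],[0,0,2.2],[0,0,2.35]], "rot": [[0,0,0],[0,0,0],[0,0,0],[0,0,0],[0,0,0]]}}

```text
clock: 11.82
eef_pos: [638.4, 247.2, 67.7]
tcp_rot: [3.14, 0.005, -0.001]
contact_force: [-1.1, -0.4, -0.3]
opening: 0.744
grasp_force: 34.0
```

Call:
{"name": "play_rows", "arguments": {"dp": [[0,0,0.02],[0,0,0.04],[0,0,0.06],[0,0,0.08],[0,0,0.08]], "rot": [[0,0,0],[0,0,0],[0,0,0],[0,0,0],[0,0,0]]}}

```text
clock: 12.23
eef_pos: [641.5, 248.9, 68.3]
tcp_rot: [-3.141, -0.001, 0.0]
contact_force: [-0.4, 0.0, -1.7]
opening: 0.744
grasp_force: 34.0
```

Call:
{"name": "play_rows", "arguments": {"dp": [[0,0,0.02],[0,0,0.04],[0,0,0.06],[0,0,0.06],[0,0,0.06]], "rot": [[0,0,0],[0,0,0],[0,0,0],[0,0,0],[0,0,0]]}}

```text
clock: 12.65
eef_pos: [641.6, 249.0, 66.3]
tcp_rot: [-3.141, -0.001, 0.0]
contact_force: [-2.6, -1.0, 7.7]
opening: 0.743
grasp_force: 35.1
```

Call:
{"name": "play_rows", "arguments": {"dp": [[0,0,0],[0,0,0],[0,0,0],[0,0,0],[0,0,0]], "rot": [[0,0,0],[0,0,0],[0,0,0],[0,0,0],[0,0,0]], "fingers": 1}}

```text
clock: 13.07
eef_pos: [640.9, 248.8, 64.7]
tcp_rot: [3.142, 0.0, 0.0]
contact_force: [-0.2, 0.4, 0.2]
opening: 1.0
grasp_force: 0.0
```

Call:
{"name": "play_rows", "arguments": {"dp": [[0,0,-0.3],[0,0,-0.9],[0,0,-1.8],[0,0,-2.7],[0,0,-3.2]], "rot": [[0,0,0],[0,0,0],[0,0,0],[0,0,0],[0,0,0]]}}

```text
clock: 13.48
eef_pos: [642.5, 249.4, 198.1]
tcp_rot: [-3.14, -0.005, 0.0]
contact_force: [0.6, -0.0, 0.2]
opening: 1.001
grasp_force: 0.0
```

Call:
{"name": "play_rows", "arguments": {"dp": [[0,0,0],[0,0,0]], "rot": [[0,0,0],[0,0,0]]}}

```text
clock: 13.65
eef_pos: [641.9, 249.1, 195.4]
tcp_rot: [-3.14, -0.003, 0.0]
contact_force: [0.0, 0.3, -0.1]
opening: 0.998
grasp_force: 0.0
```

Run:
```python
from h import *
w,b=near(641.5,247.5,[(94,32),(94,30),(56,42)],"w_f2",8)
print(fit(w,642,247,[(15,66.5)],6))
```

```text
wrist fit [1205.  642.  249.] eef [640.9 248.7 193.5] diff [1.1 0.3]
[535.  642.5 246.5]
```

View pics/w_f2.png

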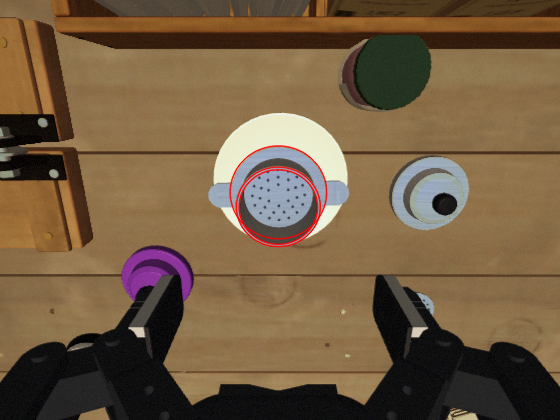

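The filter is level on the cup at (278,205), and its fitted rings overlap. Next, the press.

Call:
{"name": "play_rows", "arguments": {"dp": [[-0.65,0.65,0],[-1.3,1.3,0],[-1.95,1.95,0],[-2.6,2.6,0],[-3.25,3.25,0.1]], "rot": [[0,0,0],[0,0,0],[0,0,0],[0,0,0],[0,0,0]]}}

```text
clock: 14.12
eef_pos: [508.9, 117.6, 187.8]
tcp_rot: [3.141, 0.002, 0.0]
contact_force: [0.4, -0.0, -0.1]
opening: 0.996
grasp_force: 0.0
```

Call:
{"name": "play_rows", "arguments": {"dp": [[-0.5,0.5,0.5],[-0.71,0.7,1.2],[-0.71,0.7,1.5],[-0.71,0.7,1.5],[-0.71,0.7,1.5]], "rot": [[0,0,0],[0,0,0],[0,0,0],[0,0,0],[0,0,0]], "fingers": 0.5}}

```text
clock: 14.53
eef_pos: [481.8, 90.6, 128.0]
tcp_rot: [3.141, 0.003, -0.0]
contact_force: [0.1, 0.5, 1.3]
opening: 0.5
grasp_force: 0.0
```

Run:
```python
from h import *
near(483.2,91,[(3,25.5),(50,7)],"w_p",8)
w=wristcam(); print(fit(w,483.2,91,[(3,25.5)],8),fit(w,483.2,91,[(50,7)],8))
```

```text
wrist fit [847.  484.2  91.5] eef [482.7  90.9 128.8] diff [1.5 0.6]
[428.7 483.2  91.5] [547.5 485.7  91. ]
```

View pics/w_p.png

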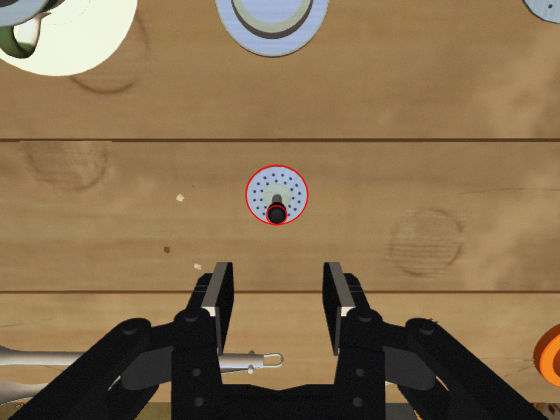

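The press disc is at (277,195) and its knob at (277,214), centred between the fingers. Lower to the knob and grip.

Call:
{"name": "play_rows", "arguments": {"dp": [[0.02,0,0.6],[0.03,0,1.2],[0.03,0,1.8],[0.03,0,2.2],[0.03,0,2.3]], "rot": [[0,0,0],[0,0,0],[0,0,0],[0,0,0],[0,0,0]]}}

```text
clock: 15.05
eef_pos: [483.3, 91.0, 35.3]
tcp_rot: [3.141, 0.002, 0.001]
contact_force: [0.8, -0.7, -0.0]
opening: 0.499
grasp_force: 0.0
```

Call:
{"name": "play_rows", "arguments": {"dp": [[0,0,0],[0,0,0],[0,0,0],[0,0,0],[0,0,0]], "rot": [[0,0,0],[0,0,0],[0,0,0],[0,0,0],[0,0,0]], "fingers": 0, "grip_force": 25}}

```text
clock: 15.47
eef_pos: [484.9, 91.1, 38.0]
tcp_rot: [-3.141, -0.002, 0.0]
contact_force: [0.8, 1.3, 3.8]
opening: 0.144
grasp_force: 24.7
```

Call:
{"name": "play_rows", "arguments": {"dp": [[0,0,0],[0,0,0],[0,0,0]], "rot": [[0,0,0],[0,0,0],[0,0,0]]}}

```text
clock: 15.72
eef_pos: [484.9, 91.2, 37.9]
tcp_rot: [-3.141, -0.002, -0.0]
contact_force: [0.3, 1.6, 8.2]
opening: 0.145
grasp_force: 25.0
```

Call:
{"name": "play_rows", "arguments": {"dp": [[0,0,-0.25],[0,0,-0.9],[0,0,-1.8],[0,0,-2.7],[0,0,-3.0]], "rot": [[0,0,0],[0,0,0],[0,0,0],[0,0,0],[0,0,0]]}}

```text
clock: 16.13
eef_pos: [485.7, 91.0, 162.0]
tcp_rot: [-3.141, -0.006, -0.0]
contact_force: [2.0, -0.5, -0.7]
opening: 0.148
grasp_force: 24.6
```

Call:
{"name": "play_rows", "arguments": {"dp": [[0.45,-0.79,0],[0.9,-1.58,0],[1.35,-2.37,0],[1.8,-3.16,0],[2.25,-3.95,0]], "rot": [[0,0,0],[0,0,0],[0,0,0],[0,0,0],[0,0,0]]}}

```text
clock: 16.55
eef_pos: [574.2, 250.1, 157.7]
tcp_rot: [3.141, -0.0, -0.0]
contact_force: [0.1, 0.4, -0.5]
opening: 0.145
grasp_force: 24.6
```

Call:
{"name": "play_rows", "arguments": {"dp": [[0,0,0],[0,0,0],[0,0,0],[0,0,0]], "rot": [[0,0,0],[0,0,0],[0,0,0],[0,0,0]]}}

```text
clock: 16.88
eef_pos: [573.0, 247.7, 156.9]
tcp_rot: [3.141, 0.001, -0.0]
contact_force: [0.2, -0.3, -0.6]
opening: 0.149
grasp_force: 24.7
```

Run:
```python
from h import *
near(642,249,[(94,32),(94,30)],None,8)
w=wristcam(); s=telemetry.sense()["eef_pos"]
zz=s[2]-38; b=fit(w,s[0],s[1],[(zz+3,25.5)],8); print(b)
img=w["color"][:,:,::-1].copy(); draw(img,w,b[1],b[2],zz+3,25.5); draw(img,w,642,249,94,30); cv2.imwrite("pics/w_p2.png",img)
```

```text
wrist fit [792.8 641.5 249.5] eef [573.1 247.7 157. ] diff [68.4  1.8]
[362.8 571.3 247.7]
```

View pics/w_p2.png

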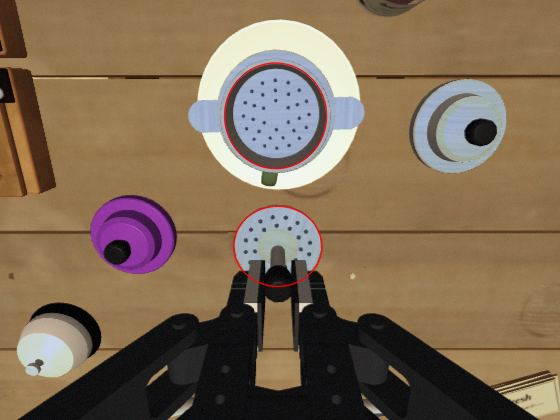

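The chamber is at (276,116) and the held disc at (278,246), level. Shift by (70, 1.7) mm and lower.

Call:
{"name": "play_rows", "arguments": {"dp": [[0.5,0,0],[1.0,-0.04,0],[1.5,-0.04,0],[1.75,-0.04,0],[1.75,-0.04,0]], "rot": [[0,0,0],[0,0,0],[0,0,0],[0,0,0],[0,0,0]]}}

```text
clock: 17.4
eef_pos: [645.4, 249.6, 157.0]
tcp_rot: [-3.141, -0.001, -0.001]
contact_force: [-0.4, -0.8, -1.2]
opening: 0.148
grasp_force: 24.7
```

Call:
{"name": "play_rows", "arguments": {"dp": [[0,0,0.1],[0,0,0.3],[0,0,0.5],[0,0,0.6],[0,0,0.6]], "rot": [[0,0,0],[0,0,0],[0,0,0],[0,0,0],[0,0,0]]}}

```text
clock: 17.82
eef_pos: [642.2, 250.1, 131.1]
tcp_rot: [3.141, 0.003, 0.0]
contact_force: [-0.2, -0.4, -0.5]
opening: 0.14
grasp_force: 24.7
```

Call:
{"name": "play_rows", "arguments": {"dp": [[0,0,0.15],[0,0,0.3],[0,0,0.45],[0,0,0.5],[0,0,0.5]], "rot": [[0,0,0],[0,0,0],[0,0,0],[0,0,0],[0,0,0]]}}

```text
clock: 18.23
eef_pos: [643.3, 250.2, 111.9]
tcp_rot: [3.141, 0.001, 0.0]
contact_force: [0.4, 0.0, -0.1]
opening: 0.142
grasp_force: 24.7
```

Call:
{"name": "play_rows", "arguments": {"dp": [[0,0,0.1],[0,0,0.2],[0,0,0.3],[0,0,0.34],[0,0,0.34]], "rot": [[0,0,0],[0,0,0],[0,0,0],[0,0,0],[0,0,0]]}}

```text
clock: 18.65
eef_pos: [643.4, 250.2, 98.6]
tcp_rot: [3.141, 0.001, 0.0]
contact_force: [-0.4, -0.1, -0.9]
opening: 0.145
grasp_force: 24.7
```

Call:
{"name": "play_rows", "arguments": {"dp": [[0,0,0.02],[0,0,0.04],[0,0,0.05],[0,0,0.05],[0,0,0.05]], "rot": [[0,0,0],[0,0,0],[0,0,0],[0,0,0],[0,0,0]]}}

```text
clock: 19.07
eef_pos: [643.9, 250.4, 97.4]
tcp_rot: [-3.142, -0.0, 0.0]
contact_force: [-0.1, 0.0, -0.8]
opening: 0.144
grasp_force: 24.7
```

Call:
{"name": "play_rows", "arguments": {"dp": [[0,0,0.01],[0,0,0.02],[0,0,0.03],[0,0,0.04],[0,0,0.04]], "rot": [[0,0,0],[0,0,0],[0,0,0],[0,0,0],[0,0,0]]}}

```text
clock: 19.48
eef_pos: [644.1, 250.5, 96.1]
tcp_rot: [-3.141, -0.001, 0.0]
contact_force: [-0.5, -0.4, 3.4]
opening: 0.144
grasp_force: 25.0
```

Call:
{"name": "play_rows", "arguments": {"dp": [[0,0,0],[0,0,0],[0,0,0],[0,0,0],[0,0,0]], "rot": [[0,0,0],[0,0,0],[0,0,0],[0,0,0],[0,0,0]], "fingers": 0.32}}

```text
clock: 19.9
eef_pos: [643.7, 250.3, 95.5]
tcp_rot: [3.141, 0.0, 0.0]
contact_force: [-0.3, -0.1, -0.7]
opening: 0.322
grasp_force: 0.0
```

Call:
{"name": "play_rows", "arguments": {"dp": [[0,0,-0.3],[0,0,-0.8],[0,0,-1.6],[0,0,-2.4],[0,0,-2.5]], "rot": [[0,0,0],[0,0,0],[0,0,0],[0,0,0],[0,0,0]]}}

```text
clock: 20.32
eef_pos: [646.8, 251.5, 203.0]
tcp_rot: [-3.138, -0.008, 0.0]
contact_force: [1.2, 1.3, 0.6]
opening: 0.318
grasp_force: 0.0
```

Call:
{"name": "play_rows", "arguments": {"dp": [[0,0,0],[0,0,0],[0,0,0]], "rot": [[0,0,0],[0,0,0],[0,0,0]]}}

```text
clock: 20.57
eef_pos: [643.0, 250.0, 194.5]
tcp_rot: [3.141, 0.002, 0.0]
contact_force: [-0.0, 0.5, 0.3]
opening: 0.319
grasp_force: 0.0
```

Run:
```python
from h import *
w,b=near(641.5,249.5,[(94,32),(94,30)],None,8)
p=fit(w,b[1],b[2],[(61,25.5)],6); k=fit(w,b[1],b[2],[(108,7)],6); sa=fit(w,642,247,[(15,66.5)],6);print(p,k,sa)
img=w["color"][:,:,::-1].copy()
draw(img,w,b[1],b[2],94,30);draw(img,w,p[1],p[2],61,25.5,col=(0,255,0));draw(img,w,p[1],p[2],108,7,col=(0,255,0))
cv2.imwrite("pics/w_p3.png",cv2.resize(img[80:330,130:430],None,fx=2.4,fy=2.4,interpolation=cv2.INTER_CUBIC))
```

```text
wrist fit [833.7 643.5 248.5] eef [642.9 250.1 194.1] diff [ 0.6 -1.6]
[414.2 642.  244. ] [552.4 644.5 250.5] [538.8 642.5 246.5]
```

View pics/w_p3.png

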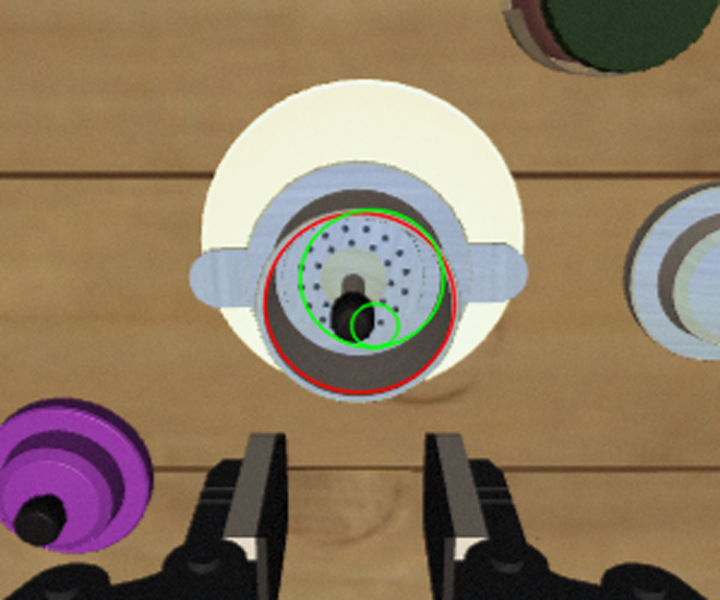

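The press sits flat in the chamber, with its stem at (352,290) and knob at (352,318) in the crop, near the filter's centre. The green fit was wrong but isn't needed. Next, the lid.

Call:
{"name": "play_rows", "arguments": {"dp": [[-0.08,0.9,0],[-0.16,1.8,0],[-0.24,2.7,0],[-0.32,3.6,0.4],[-0.33,3.87,1.0]], "rot": [[0,0,0],[0,0,0],[0,0,0],[0,0,0],[0,0,0]], "fingers": 0.55}}

```text
clock: 21.03
eef_pos: [630.8, 91.5, 156.2]
tcp_rot: [3.14, -0.002, -0.002]
contact_force: [0.1, -0.5, 0.1]
opening: 0.546
grasp_force: 0.0
```

Call:
{"name": "play_rows", "arguments": {"dp": [[0,0,0.5],[0,0,0.6],[0,0,0.6],[0,0,0.6],[0,0,0.6]], "rot": [[0,0,0],[0,0,0],[0,0,0],[0,0,0],[0,0,0]]}}

```text
clock: 21.45
eef_pos: [631.3, 96.3, 132.6]
tcp_rot: [-3.141, -0.001, 0.001]
contact_force: [0.4, -0.1, -0.0]
opening: 0.551
grasp_force: 0.0
```

Run:
```python
from h import *
w,b=near(630.1,95.2,[(1,39)],None,8)
k=fit(w,b[1],b[2],[(47,10)],6); print(k)
img=w["color"][:,:,::-1].copy()
draw(img,w,b[1],b[2],1,39);draw(img,w,k[1],k[2],47,10,col=(0,255,0))
cv2.imwrite("pics/w_l.png",img)
```

```text
wrist fit [449.4 625.6  94.2] eef [631.4  96.4 132.8] diff [-5.8 -2.2]
[600.  630.1  94.2]
```

View pics/w_l.png

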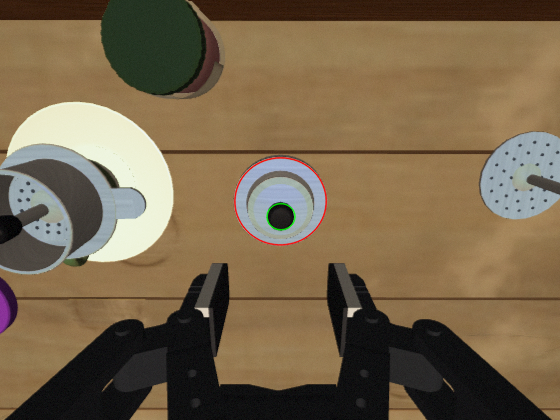

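The lid knob is at (280,216), between the fingers, 1 mm and 2 mm off. Lower and grip.

Call:
{"name": "play_rows", "arguments": {"dp": [[-0.02,0.05,0.6],[-0.02,0.05,1.2],[-0.02,0.05,1.8],[-0.02,0.05,2.2],[-0.02,0.05,2.38]], "rot": [[0,0,0],[0,0,0],[0,0,0],[0,0,0],[0,0,0]]}}

```text
clock: 21.92
eef_pos: [629.1, 94.0, 35.1]
tcp_rot: [3.141, 0.002, 0.001]
contact_force: [-0.6, 0.7, 0.6]
opening: 0.553
grasp_force: 0.0
```

Call:
{"name": "play_rows", "arguments": {"dp": [[0,0,0],[0,0,0],[0,0,0],[0,0,0],[0,0,0]], "rot": [[0,0,0],[0,0,0],[0,0,0],[0,0,0],[0,0,0]], "fingers": 0, "grip_force": 25}}

```text
clock: 22.33
eef_pos: [630.7, 93.8, 37.8]
tcp_rot: [-3.141, -0.002, 0.0]
contact_force: [0.2, 0.7, 3.0]
opening: 0.209
grasp_force: 24.8
```

Call:
{"name": "play_rows", "arguments": {"dp": [[0,0,0],[0,0,0],[0,0,0]], "rot": [[0,0,0],[0,0,0],[0,0,0]]}}

```text
clock: 22.58
eef_pos: [630.6, 93.7, 37.7]
tcp_rot: [-3.141, -0.002, -0.0]
contact_force: [-1.3, 0.2, 7.0]
opening: 0.211
grasp_force: 25.1
```

Call:
{"name": "play_rows", "arguments": {"dp": [[0,0,-0.25],[0,0,-0.9],[0,0,-1.8],[0,0,-2.7],[0,0,-3.6]], "rot": [[0,0,0],[0,0,0],[0,0,0],[0,0,0],[0,0,0]]}}

```text
clock: 23.0
eef_pos: [629.2, 93.4, 182.4]
tcp_rot: [3.141, 0.001, 0.0]
contact_force: [-0.1, 0.5, -1.6]
opening: 0.211
grasp_force: 24.6
```

Call:
{"name": "play_rows", "arguments": {"dp": [[-0.4,-0.75,0],[-0.8,-1.5,0],[-1.2,-2.3,0],[-1.3,-3.2,0],[-1.3,-3.88,0]], "rot": [[0,0,0],[0,0,0],[0,0,0],[0,0,0],[0,0,0]]}}

```text
clock: 23.42
eef_pos: [576.2, 250.8, 181.5]
tcp_rot: [-3.141, 0.0, 0.0]
contact_force: [1.5, 0.6, -0.5]
opening: 0.211
grasp_force: 24.6
```

Call:
{"name": "play_rows", "arguments": {"dp": [[0,0,0],[0,0,0],[0,0,0],[0,0,0]], "rot": [[0,0,0],[0,0,0],[0,0,0],[0,0,0]]}}

```text
clock: 23.75
eef_pos: [577.8, 247.6, 180.6]
tcp_rot: [3.141, 0.0, -0.001]
contact_force: [0.4, 0.8, 0.1]
opening: 0.212
grasp_force: 24.7
```

Run:
```python
from h import *
w,b=near(642,249,[(94,32),(94,30)],None,8)
s=telemetry.sense()["eef_pos"]; zz=s[2]-37.7
img=w["color"][:,:,::-1].copy(); draw(img,w,b[1],b[2],94,30)
l=fit(w,s[0],s[1],[(zz,39)],6); print(l,fit(w,s[0],s[1],[(zz+9,39)],6))
draw(img,w,s[0],s[1],zz,39,col=(0,255,0))
cv2.imwrite("pics/w_l2.png",img)
```

```text
wrist fit [807.9 639.5 249.5] eef [577.9 247.5 180.5] diff [61.6  2. ]
[341.9 572.9 248. ] [418.1 575.4 247.5]
```

View pics/w_l2.png

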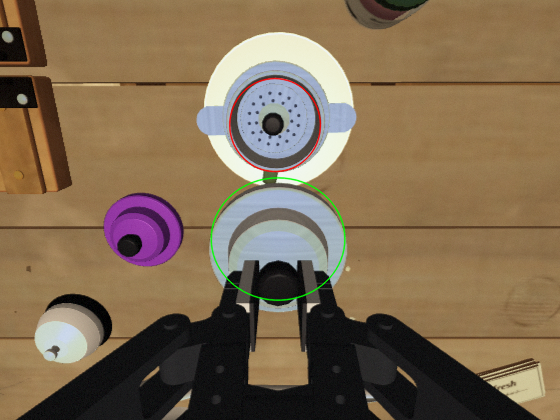

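The filter is at (275,124) with the press knob centred in it. The lid hangs level in the fingers. Shift (64, 1.7) mm and lower.

Call:
{"name": "play_rows", "arguments": {"dp": [[0.5,0,0],[1.0,-0.04,0],[1.4,-0.04,0],[1.6,-0.04,0],[1.6,-0.04,0]], "rot": [[0,0,0],[0,0,0],[0,0,0],[0,0,0],[0,0,0]]}}

```text
clock: 24.22
eef_pos: [643.2, 249.2, 180.3]
tcp_rot: [3.142, -0.0, -0.002]
contact_force: [0.1, -0.3, -0.8]
opening: 0.216
grasp_force: 24.7
```

Call:
{"name": "play_rows", "arguments": {"dp": [[0,0,0.2],[0,0,0.5],[0,0,0.8],[0,0,1.0],[0,0,1.0]], "rot": [[0,0,0],[0,0,0],[0,0,0],[0,0,0],[0,0,0]]}}

```text
clock: 24.63
eef_pos: [639.7, 249.8, 137.4]
tcp_rot: [3.14, 0.004, 0.0]
contact_force: [0.2, -0.3, -0.6]
opening: 0.212
grasp_force: 24.7
```

Call:
{"name": "play_rows", "arguments": {"dp": [[0,0,0.08],[0,0,0.16],[0,0,0.24],[0,0,0.3],[0,0,0.3]], "rot": [[0,0,0],[0,0,0],[0,0,0],[0,0,0],[0,0,0]]}}

```text
clock: 25.05
eef_pos: [641.6, 250.3, 128.1]
tcp_rot: [3.141, 0.0, 0.0]
contact_force: [-0.2, 0.0, -1.2]
opening: 0.21
grasp_force: 24.7
```

Call:
{"name": "play_rows", "arguments": {"dp": [[0,0.01,0.03],[0,0.02,0.06],[0,0.02,0.09],[0,0.02,0.1],[0,0.02,0.1]], "rot": [[0,0,0],[0,0,0],[0,0,0],[0,0,0],[0,0,0]]}}

```text
clock: 25.47
eef_pos: [641.8, 249.6, 124.4]
tcp_rot: [-3.142, 0.0, 0.0]
contact_force: [-0.4, 0.7, -0.2]
opening: 0.21
grasp_force: 24.7
```

Call:
{"name": "play_rows", "arguments": {"dp": [[0,0,0.01],[0,0,0.02],[0,0,0.03],[0,0,0.03],[0,0,0.03]], "rot": [[0,0,0],[0,0,0],[0,0,0],[0,0,0],[0,0,0]]}}

```text
clock: 25.88
eef_pos: [641.8, 249.6, 123.3]
tcp_rot: [-3.142, -0.0, 0.0]
contact_force: [1.2, 0.7, -0.7]
opening: 0.211
grasp_force: 24.7
```

Call:
{"name": "play_rows", "arguments": {"dp": [[0,0,0.01],[0,0,0.02],[0,0,0.03],[0,0,0.03],[0,0,0.03]], "rot": [[0,0,0],[0,0,0],[0,0,0],[0,0,0],[0,0,0]]}}

```text
clock: 26.3
eef_pos: [642.2, 249.7, 122.8]
tcp_rot: [-3.141, -0.001, 0.0]
contact_force: [-0.8, -0.6, 5.6]
opening: 0.212
grasp_force: 25.3
```

Contact is at the expected seated height (122.7). Release and withdraw.

Call:
{"name": "play_rows", "arguments": {"dp": [[0,0,0],[0,0,0],[0,0,0],[0,0,0],[0,0,0]], "rot": [[0,0,0],[0,0,0],[0,0,0],[0,0,0],[0,0,0]], "fingers": 0.5}}

```text
clock: 26.72
eef_pos: [641.7, 249.6, 121.9]
tcp_rot: [3.142, 0.0, 0.0]
contact_force: [0.9, -1.1, -0.3]
opening: 0.497
grasp_force: 0.0
```

Call:
{"name": "play_rows", "arguments": {"dp": [[0,0,-0.3],[0,0,-0.8],[0,0,-1.6],[0,0,-2.4],[0,0,-2.5]], "rot": [[0,0,0],[0,0,0],[0,0,0],[0,0,0],[0,0,0]]}}

```text
clock: 27.13
eef_pos: [644.6, 250.7, 229.5]
tcp_rot: [-3.138, -0.008, 0.0]
contact_force: [0.8, 0.9, 0.3]
opening: 0.5
grasp_force: 0.0
```

Call:
{"name": "play_rows", "arguments": {"dp": [[-0.8,0,0],[-1.6,0,0],[-2.4,0,0],[-2.4,0,0],[-2.4,0,0]], "rot": [[0,0,0],[0,0,0],[0,0,0],[0,0,0],[0,0,0]]}}

```text
clock: 27.55
eef_pos: [544.8, 249.7, 223.1]
tcp_rot: [-3.141, -0.001, 0.001]
contact_force: [-0.3, -0.2, 0.1]
opening: 0.497
grasp_force: 0.0
```

Run:
```python
from h import *
w=wristcam(); f=topcam("scene"); p=proj(f,[642,249,80])[0].astype(int); print(p)
a=f["color"][max(p[1]-40,0):p[1]+40,p[0]-45:p[0]+45,::-1]; a=cv2.resize(a,(450,400),interpolation=cv2.INTER_CUBIC)
b=cv2.resize(w["color"][0:300,100:460,::-1],None,fx=.95,fy=400/300)[:, :342]
cv2.imwrite("pics/end.png",np.hstack([a,b]))
```

```text
[186 181]
```

View pics/end.png

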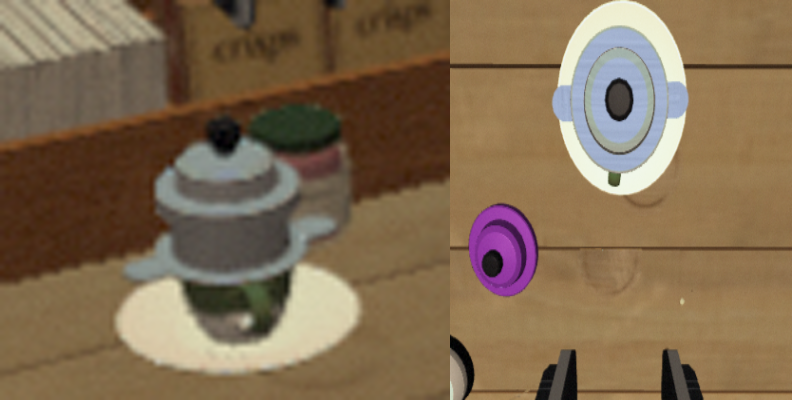

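The stack is complete and level, with the lid seated at (228,175) on the chamber and the gripper clear. Hand it in.

```bash
python3 -c "
from rig import r
print(r.sign_off())"
```

```text
the job is handed in; nothing more can be done
None
```

The small filter is made up on the saucer (cup, filter, press, lid, each let go before the next), the large parts were not touched, and I handed it in at about 28 s; the final pictures show the stack level and the lid seated, but the hand-in returned no verdict.

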